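Present the notched glass plate over the light pad

ROBOT

A 7-joint arm with a two-finger parallel gripper is mounted at the origin on the work surface. World frame = base frame: x ahead of the robot, y to its left, z up, the work surface at z = 0. Lengths are in m, angles in rad, forces in N, time in s.
With the tool pointing down it reaches from about 0.425 to 0.825 m from the base axis. Payload 3.6 kg.
Tool frame: the origin (TCP) lies midway between the tips of the shut fingers; the grasp point (between the pads) lies 19 mm behind it; x points along the fingers, z is the direction in which the jaws open and shut, and the axes are right-handed (so a half turn about x gives the same grasp; the last joint's range is limited). The gripper opens to 93 mm and grips with 3 to 60 N. Pads are 15 mm wide; open, the fingers measure 128 mm over their backs; the gripper's body (75 mm by 188 mm) begins 65 mm behind the grasp point.
Start: joints at [1.188, 0.615, -0.013, 1.423, 0.008, 1.103, -0.04], TCP at [0.227, -0.609, 0.219] pointing down, gripper open.
Joint ranges: [-3.12, 3.12], [-0.3, 2.06], [-1.34, 1.32], [0.26, 2.42], [-1.36, 4.5], [0.01, 1.98], [-2.84, 2.84]. Speed limits (rad/s): [2.79, 2.79, 3.14, 3.14, 3.14, 3.14, 3.14].

INTERFACE

Orientations are given as a unit quaternion [x, y, z, w].
In Python, from cell import robot gives the robot as it stands. Calls block until the motion is done:
- robot.reach(position, orientation): joint-space move of the TCP to a pose.
- robot.line_to(position, frame=None, vel=0.15): straight line of the TCP; frame=None keeps the orientation; vel is the mean speed in m/s.
- robot.set_joints(angles): joint-space move.
- robot.open() and robot.close(strength=None): open the fingers fully, or close them until they stop; strength is the grip in N (None keeps the last).
- robot.hold(seconds).
- robot.solve_ik(position, orientation): joint angles nearest the present ones, or None.
- robot.read_camera(name): name is "scene" or "top" or "wrist"; returns the picture (400x640x3 uint8, red, green, blue); there is no depth.
- robot.calibration(name): a dict with "mtx" (3x3 intrinsics, pixels), "extrinsics" (4x4, takes a point from camera to world coordinates); the wrist camera has in their place "T_tool_cam" (4x4, takes a point from camera to tool coordinates, whose origin is the TCP and whose axes are the tool frame's). Camera axes: x right, y up, looking along -z (the intrinsics and any distortion apply to the point x, -y, -z); pixel columns grow to the right and rows downward; lengths in m; the calibration is good to about 2 mm. A picture is of the moment at which its call begins: read the wrist's pose just before it. calibration takes no time and is no camera call.
A pose or a line that the arm cannot do raises robot.IKError and nothing moves.
- robot.finish_job(): hands the job in, once; it reports no verdict.
Trained networks look in the newest picture that a camera, given by its name, has taken for a name from the list of things; names that differ only in an ending like _2 or _b are one class to them, and where a whole thing is asked for, a point or a joint stands for the part that bears it (a point fixed in the world has none). Each returns a list of dicts, best first, with "confidence" (0 to 1); they miss things now and then, are a little off and sometimes report something else, mostly with a low value. They report only what shows in the picture. A call takes as long as a camera call. They do not tell look-alikes from the thing itself.
- robot.cut_out(target, camera): "mask" (400x640 bool, what is visible of it) and "box" ([left, top, width, height] in pixels, round what is visible of it).
Readings, each from a call of its own:
- robot.read_time(): time.
- robot.read_qpos(): joint angles.
- robot.read_joint_vel(): joint speeds.
- robot.read_tau(): joint torques, N m.
- robot.read_eef_pos(): TCP position.
- robot.read_eef_rot(): TCP orientation.
- robot.read_contact_force(): force on the tool from outside, world axes, zero at the start.
- robot.read_torque(): the same for the moment, N m.
- robot.read_gripper_width(): finger opening in m.
Only numpy, scipy, OpenCV 4.12 (cv2) and the standard library are available. Lean on these libraries where they do the work, as an engineer would, in place of code of your own. Each camera call takes 0.05 s, during which the arm holds its last target. There are 200 camera calls.

TASK

Three glass plates of different lengths lie in the black tray: pick up the middle-length one (90 mm) and find its frosted label end, the end with the small corner notch. Hold the plate up over the light pad with the label side still facing up and the notched end uppermost, the plate sloping up towards that end at about 30 degrees without leaning sideways, and the frosted label about 10 cm above the middle of the pad. Finish while still holding it there, steady in the gripper, and leave everything else where it is.

Things in the scene. Friction and masses are not known exactly. Their poses are not given: they have to be found in the camera images.
- plate_mid: the wanted plate, middle-length of three loose pale-green glass plates lying flat, label side up: 90 x 44 x 6 mm, 60 g. Origin: centre of its underside; +x along its length to the frosted label end, y across, z up out of the label side. A 10 x 10 mm notch is cut from the corner at +x, +y; a very faint frosted band 22 mm long covers that end
- label (a point): middle of the frosted label on the upper face of the wanted plate: 34 mm from the plate's centre towards its notched end
- plate_short: look-alike plate, too short: 70 x 44 x 6 mm, same notch and axes; leave it
- plate_long: look-alike plate, too long: 110 x 44 x 6 mm, same notch and axes; leave it
- tray: fixed shallow black tray, 260 mm (its x) by 540 mm (its y), floor 4 mm above the bench, rim 10 mm above the bench; origin under its centre. The plates lie on its floor at any yaw, roughly in a row along its y, at least 120 mm between centres
- pad_top (a point): middle of the white diffuser (125 mm square) on top of the fixed light pad, an aluminium slab 170 mm square; this point is the top surface, 24 mm above the bench
- stopper: small white stopper, 28 mm wide, 32 mm high, in the tray by its far edge; origin at its underside; leave it
- gasket: white plastic ring, 32 mm wide, 8 mm high, in the tray by its far edge; origin at its underside; leave it
- adapter: small steel adapter, 34 mm wide, 36 mm high, standing in the tray by its near edge; origin at its underside; leave it
- bottle: capped amber bottle, 60 mm wide, 130 mm high, beyond the tray; origin at its underside; leave it
Mind the look-alikes: they are no part of the job. What is shaped like the plate_mid but orange is not meant. What is shaped like the part that bears pad_top but blue or orange is not meant.

How it is judged:
By the outcome, as a careful person would: the job done as asked, in the order asked, and still so for the second after the job is handed in, while the arm keeps its last pose, push and grip.
It also fails if it takes over 40 s, if anything falls off the work surface, if the arm or the gripper's body presses on something with over 40 N, if the wrist force passes 120 N, or if a joint passes its speed limit or range.

## Working session

There is one attempt and no reset: what is moved stays moved. The work goes in short steps, each a Python script; the robot and the scene stay as the last script left them, time stands still between calls to the robot, and variables do not carry over. Pictures are saved under pics/ and viewed, about 8 in all and at most 12, crops included, and the job is handed in when it is done.

```bash
mkdir -p pics; ls
python3 - <<'E'
from cell import robot
import cv2,numpy as np
np.set_printoptions(precision=4,suppress=True)
for c in ("scene","top"):
    im=robot.read_camera(c); cv2.imwrite(f"pics/{c}0.png",im[:,:,::-1])
    k=robot.calibration(c); print(c,k)
    for t in ("plate_mid","plate_short","plate_long","pad_top","tray"):
        for r in robot.cut_out(t,c)[:4]: print(t,round(r["confidence"],2),r["box"],r["mask"].sum())
print(robot.calibration("wrist"),robot.read_eef_rot(),robot.read_time())
E
```

```text
pics
scene {'mtx': array([[364.6458,   0.    , 316.3477],
       [  0.    , 364.6458, 201.5596],
       [  0.    ,   0.    ,   1.    ]]), 'extrinsics': array([[ 0.6394, -0.4863,  0.5955,  1.1222],
       [ 0.7687,  0.4165, -0.4853, -0.3628],
       [-0.0121,  0.7682,  0.6402,  0.7074],
       [ 0.    ,  0.    ,  0.    ,  1.    ]])}
plate_mid 0.95 [208.3, 252.6, 42.8, 24.5] 579
plate_mid 0.86 [103.6, 240.8, 40.9, 24.4] 465
plate_mid 0.6 [150.6, 216.3, 32.9, 17.5] 375
plate_short 0.92 [144.5, 290.0, 32.0, 30.8] 564
plate_long 0.74 [277.7, 238.3, 44.2, 20.1] 548
pad_top 0.88 [274.9, 145.6, 63.5, 40.6] 1667
pad_top 0.86 [358.5, 127.9, 67.1, 37.0] 1443
pad_top 0.8 [336.1, 163.0, 76.4, 45.0] 2114
tray 0.57 [110.7, 204.7, 244.9, 173.8] 17994
top {'mtx': array([[374.4664,   0.    , 316.9315],
       [  0.    , 374.4664, 200.5284],
       [  0.    ,   0.    ,   1.    ]]), 'extrinsics': array([[-0.0166,  0.9877, -0.1553,  0.3233],
       [-0.9999, -0.0163,  0.0028,  0.1288],
       [ 0.0003,  0.1553,  0.9879,  1.2218],
       [ 0.    ,  0.    ,  0.    ,  1.    ]])}
plate_mid 0.84 [391.3, 181.1, 24.4, 30.2] 369
plate_mid 0.83 [411.3, 266.0, 30.4, 19.5] 409
plate_mid 0.62 [449.9, 260.4, 33.5, 16.5] 412
plate_short 0.62 [442.1, 184.3, 24.8, 19.8] 286
plate_short 0.3 [391.0, 188.1, 25.6, 25.3] 355
pad_top 0.9 [149.8, 211.0, 58.8, 51.8] 2901
pad_top 0.77 [225.4, 170.2, 52.9, 52.0] 2738
pad_top 0.76 [240.5, 243.6, 65.1, 62.8] 2977
pad_top 0.66 [319.2, 144.7, 169.5, 91.8] 11411
tray 0.53 [226.5, 171.7, 50.2, 51.8] 2742
{'mtx': array([[348.2715,   0.    , 319.2904],
       [  0.    , 348.2715, 200.0716],
       [  0.    ,   0.    ,   1.    ]]), 'T_tool_cam': array([[-0.0002,  0.2474, -0.9689, -0.1669],
       [-0.001 ,  0.9689,  0.2474,  0.0678],
       [ 1.    ,  0.0011,  0.0001,  0.0007],
       [ 0.    ,  0.    ,  0.    ,  1.    ]])} [ 0.4033  0.5808 -0.4033  0.5808] 0.6
```

Run:
```python
import cv2
im=cv2.imread("pics/top0.png")[110:310,130:510]
cv2.imwrite("pics/t1.png",cv2.resize(im,(798,420),interpolation=cv2.INTER_CUBIC))
```

```text
(no output)
```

View pics/scene0.png

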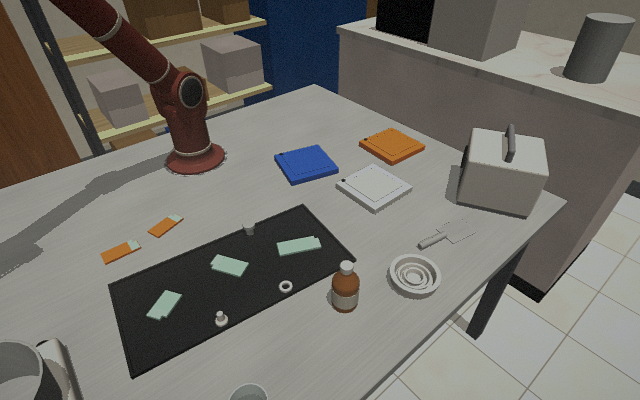

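View pics/t1.png

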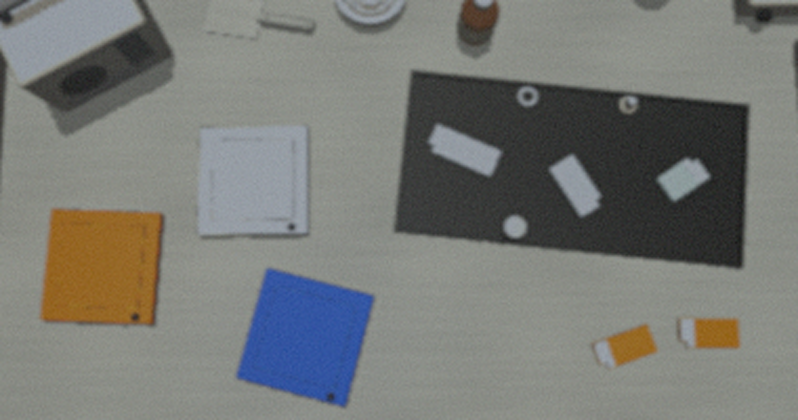

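The scene view shows three green plates in the black tray at about (230,265), (298,246) and (164,305). The white pad is at (374,187); the blue and orange pads and the orange plates are decoys. In the top crop the three plates differ in length, longest on the left and shortest on the right. Next I'll measure them in metric.

```bash
cat > h.py <<'E'
from cell import robot
import cv2,numpy as np
from scipy.spatial.transform import Rotation as R
np.set_printoptions(precision=4,suppress=True)
def T_cam(c):
    k=robot.calibration(c)
    if c!="wrist": return k["mtx"],k["extrinsics"]
    T=np.eye(4);T[:3,:3]=R.from_quat(robot.read_eef_rot()).as_matrix();T[:3,3]=robot.read_eef_pos()
    return k["mtx"],T@k["T_tool_cam"]
def to_plane(px,z,K,T):
    px=np.atleast_2d(np.asarray(px,float))
    d=np.c_[(px[:,0]-K[0,2])/K[0,0],-(px[:,1]-K[1,2])/K[1,1],-np.ones(len(px))]@T[:3,:3].T
    return T[:3,3]+d*((z-T[2,3])/d[:,2])[:,None]
def outline(m,z,K,T):
    cs,_=cv2.findContours(m.astype(np.uint8),cv2.RETR_EXTERNAL,cv2.CHAIN_APPROX_NONE)
    c=max(cs,key=cv2.contourArea)[:,0]
    return to_plane(c,z,K,T)[:,:2]
def rect(p):
    c,s,a=cv2.minAreaRect((p*1000).astype(np.float32)); return np.array(c)/1000,s,a
def down(yaw_jaw):  # tool x down, jaw axis z at yaw
    z=np.array([np.cos(yaw_jaw),np.sin(yaw_jaw),0]);x=np.array([0,0,-1.])
    return R.from_matrix(np.c_[x,np.cross(z,x),z])
E
python3 - <<'E'
from h import *
for c in("top","scene"):
    K,T=T_cam(c); im=robot.read_camera(c)
    for t,z in(("plate_mid",.01),("plate_short",.01),("plate_long",.01),("pad_top",.024)):
        for r in robot.cut_out(t,c)[:5]:
            m=r["mask"]; print(c,t,round(r["confidence"],2),*rect(outline(m,z,K,T)),im[m].mean(0).round())
E
```

```text
top plate_mid 0.91 [ 0.2689 -0.2193] (41.957733154296875, 87.10943603515625) 16.96747589111328 [148. 115.  67.]
top plate_mid 0.8 [ 0.5175 -0.1586] (87.1187744140625, 44.197669982910156) 30.091251373291016 [141. 148. 155.]
top plate_mid 0.69 [ 0.2869 -0.3502] (92.68041229248047, 40.755096435546875) 89.05119323730469 [146. 113.  66.]
top plate_short 0.62 [ 0.5279 -0.3266] (47.16351318359375, 72.62393188476562) 35.064720153808594 [133. 144. 147.]
top plate_long 0.66 [0.5772 0.0157] (110.02801513671875, 47.61260986328125) 64.59193420410156 [140. 147. 154.]
top pad_top 0.91 [0.5326 0.3418] (172.79904174804688, 174.2487030029297) 89.2555160522461 [147. 154. 160.]
top pad_top 0.81 [0.2944 0.2619] (176.14678955078125, 172.7276153564453) 75.92236328125 [ 54.  86. 158.]
top pad_top 0.57 [0.4039 0.5703] (174.19874572753906, 169.1463623046875) 87.1089096069336 [147. 101.  40.]
scene plate_mid 0.86 [ 0.2966 -0.3477] (55.12168502807617, 89.68390655517578) 0.02941036969423294 [158. 116.  69.]
scene plate_mid 0.73 [ 0.5206 -0.1575] (93.74024963378906, 48.370018005371094) 30.798126220703125 [140. 163. 148.]
scene plate_short 0.65 [ 0.5293 -0.325 ] (49.28612518310547, 71.59503936767578) 30.96733283996582 [138. 160. 146.]
scene plate_long 0.68 [0.5804 0.0176] (112.98802947998047, 51.815101623535156) 65.3488998413086 [138. 161. 146.]
scene plate_long 0.63 [ 0.5299 -0.3243] (47.776588439941406, 72.83019256591797) 32.734771728515625 [138. 160. 146.]
scene pad_top 0.94 [0.5433 0.3364] (188.52313232421875, 178.77349853515625) 89.53265380859375 [161. 163. 159.]
scene pad_top 0.75 [0.4186 0.5638] (191.61708068847656, 185.78225708007812) 85.68238830566406 [158. 101.  45.]
scene pad_top 0.64 [0.3104 0.2572] (178.4542694091797, 197.98965454101562) 74.21420288085938 [ 50.  79. 142.]
```

```bash
cat >> h.py <<'E'
def plate_R(yaw,tilt): return R.from_euler("ZY",[yaw,-tilt]).as_matrix()
def tool_R(P,s): # tool for plate rotation P, jaw z = s*plate y
    x=-P[:,2];z=s*P[:,1]; return R.from_matrix(np.c_[x,np.cross(z,x),z])
PAD=np.array([.5326,.3418,.024])
E
python3 - <<'E'
from h import *
lo=np.array([-3.12,-.3,-1.34,.26,-1.36,.01,-2.84]);hi=np.array([3.12,2.06,1.32,2.42,4.5,1.98,2.84])
C=np.array([.5175,-.1586]); yaw=np.radians(210)
for s in(1,-1):
    q=robot.solve_ik([*C,.006],tool_R(plate_R(yaw,0),s).as_quat()); print("grasp",s,q)
    for hd in range(-180,180,30):
        P=plate_R(np.radians(hd),np.pi/6); L=PAD+[0,0,.1]
        tcp=L-P@[.034,0,.008]  # tcp ~2mm above underside
        q=robot.solve_ik(tcp,tool_R(P,s).as_quat())
        if q is not None: print(s,hd,np.array(q),np.minimum(q-lo,hi-q).min())
# hover look
q=tool_R(plate_R(yaw,0),1)
for s in (1,-1):
    q=tool_R(plate_R(yaw,0),s)
    off=q.as_matrix()[:,1]*0.1  # cam forward offset guess
    print(s,off,robot.solve_ik([*(C-off[:2]),.13],q.as_quat()))
E
```

```text
grasp 1 [ 0.3011  0.7512 -0.0684  1.9287  0.1042  0.4651 -0.8893]
1 -180 [-0.3991  1.0124 -0.1807  1.045  -0.1032  1.5497 -2.0759] 0.4302912752848591
1 -150 [-0.4995  1.0603 -0.2387  0.9369  0.1338  1.6819 -1.7415] 0.2980844090670707
1 -120 [-0.5892  1.0341 -0.2937  1.0118  0.3701  1.6464 -1.4047] 0.33355989285157217
1 -90 [-0.6282  0.9573 -0.3921  1.2305  0.6206  1.4936 -1.1416] 0.4863804833008545
1 -60 [-0.5203  0.9091 -0.6884  1.5126  0.9871  1.3902 -1.0118] 0.5897845793546173
1 -30 [-0.4788  0.8001 -0.6988  1.8036  1.2091  1.1226 -0.7892] 0.6163832919632064
1 0 [-0.3239  0.7345 -0.7724  2.0367  1.5181  0.872  -0.5656] 0.38330965175042886
1 30 [ 0.0592  0.8736 -1.1493  2.1359  1.7574  0.8494 -0.098 ] 0.19065375864468792
1 60 [-0.0388  0.6711 -0.6     2.0701  1.0675  0.0833  1.1205] 0.07332034255364597
1 90 [-0.3308  0.679   0.0075  1.8647 -0.9329  0.6372 -2.6876] 0.15238178145792647
1 120 [-0.303   0.7903 -0.0238  1.5785 -0.6078  0.9822 -2.541 ] 0.2990280132686238
1 150 [-0.3236  0.9108 -0.1068  1.2845 -0.3405  1.2938 -2.346 ] 0.49404514719998094
grasp -1 [ 0.8959  1.0777 -1.1534 
[... 514 characters left out ...]
71  2.2645] 0.1888968105277773
-1 0 [-1.2911  0.7317  0.7398  2.0655 -0.842   0.1404 -1.5434] 0.1303683113936639
-1 30 [-0.4986  0.5821 -0.2005  2.1521  2.1452  0.1988  2.489 ] 0.1887612865643492
-1 60 [-0.1164  0.6439 -0.4781  2.0715 -0.1797  0.039  -0.7913] 0.029031898188953915
-1 90 [ 0.1554  0.8154 -0.7992  1.8494  0.1651  0.4364 -0.538 ] 0.4263978738052511
-1 120 [ 0.1056  0.9227 -0.7946  1.5637  0.1081  0.8732 -0.0054] 0.545417614793983
-1 150 [-0.0072  1.0421 -0.8331  1.2708  0.2336  1.2864  0.3461] 0.5069301785161079
1 [0.0866 0.05   0.    ] [ 0.4771  0.4784 -0.1022  2.0109  0.0771  0.6559 -0.7221]
-1 [-0.0866 -0.05    0.    ] [ 0.733   0.9244 -1.1513  1.6188  0.8937  1.2093  1.4795]
```

Run:
```python
from h import *
C=np.array([.5175,-.1586]); q=tool_R(plate_R(np.radians(210),0),1).as_quat()
robot.reach([*C,.13],q); robot.hold(.2)
K,T=T_cam("wrist"); im=robot.read_camera("wrist")
for r in robot.cut_out("plate_mid","wrist")[:3]:
    p=outline(r["mask"],.01,K,T); print(r["confidence"],r["box"],*rect(p))
x,y,w,h=[int(v) for v in robot.cut_out("plate_mid","wrist")[0]["box"]]
cv2.imwrite("pics/w1.png",im[:,:,::-1]); print(robot.read_eef_pos(),robot.read_time())
```

```text
0.64 [137.8, 185.9, 48.5, 43.0] [ 0.44   -0.0505] (37.29683303833008, 44.57167434692383) 29.831514358520508
0.61 [288.6, 140.4, 57.2, 106.2] [ 0.5174 -0.1593] (90.81037139892578, 43.69924545288086) 30.84830665588379
[ 0.5174 -0.159   0.13  ] 3.4083
```

View pics/w1.png

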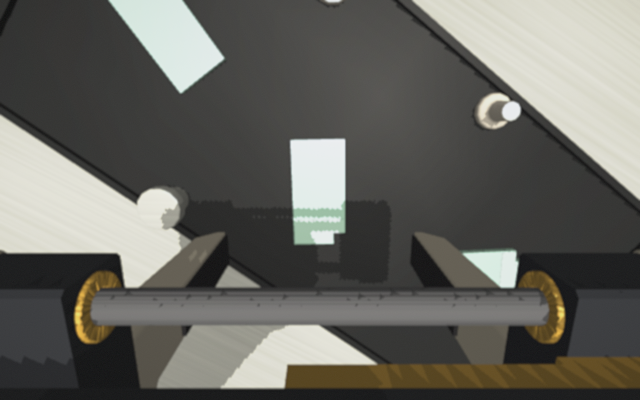

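The wrist view shows the 90 × 44 mm plate at about (318,190), with its notch at bottom right (340,240). That confirms yaw 210°. The adapter at (160,205) is clear of the fingers, so I'll grasp.

Run:
```python
from h import *
C=[.5174,-.159]; q=tool_R(plate_R(np.radians(210.7),0),1).as_quat()
robot.reach([*C,.06],q)
robot.line_to([*C,.0055],vel=.06)
print(robot.read_eef_pos(),robot.read_contact_force())
robot.close(20); robot.hold(.2); print(robot.read_gripper_width(),robot.read_contact_force())
robot.line_to([*C,.10],vel=.1); robot.hold(.1)
print(robot.read_eef_pos(),robot.read_gripper_width(),robot.read_contact_force(),robot.read_time())
im=robot.read_camera("wrist"); cv2.imwrite("pics/w2.png",im[:,:,::-1])
```

```text
[ 0.5177 -0.1591  0.0058] [ 0.2377 -0.4748 -0.0004]
0.043846636748435204 [ 0.0616  0.7132 -0.4389]
[ 0.5168 -0.1588  0.0992] 0.043647277523519594 [-0.3685 -0.9022 -1.4899] 7.075
```

View pics/w2.png

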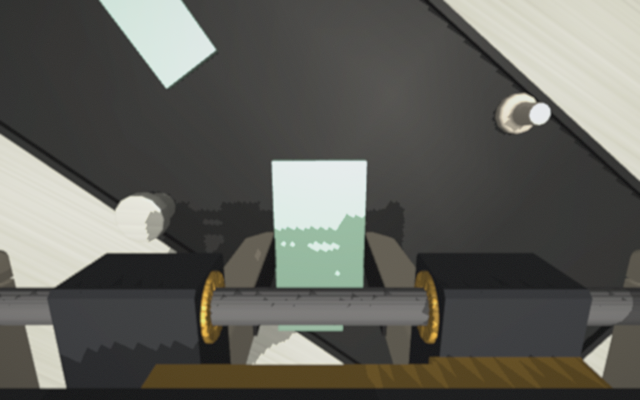

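The plate is held straight: its far edge is level at row 160 and the gripper width is 44 mm. Next I'll measure its tilt in the hand and carry it to the pad.

```bash
cat >> h.py <<'E'
HD=np.radians(-80)
def goal(dz=0,hd=HD,tilt=np.pi/6,off=(.034,0,.0045)):
    P=plate_R(hd,tilt); return PAD+[0,0,.1+dz]-P@np.array(off), tool_R(P,1).as_quat()
E
python3 - <<'E'
from h import *
k=robot.calibration("wrist");K=k["mtx"];T=k["T_tool_cam"]
for px in((272,160),(367,160)):
    d=T[:3,:3]@[(px[0]-K[0,2])/K[0,0],-(px[1]-K[1,2])/K[0,0],-1]; t=(-.0045-T[0,3])/d[0]; print("edge in tool",T[:3,3]+t*d)
p=robot.read_eef_pos(); q=robot.read_eef_rot()
robot.line_to([p[0],p[1],.22],vel=.2)
robot.reach([.55,.1,.25],tool_R(plate_R(np.radians(-110),.25),1).as_quat())
robot.reach(*goal(.08))
g=goal(); robot.line_to(g[0],vel=.08); robot.hold(.5)
print(g,robot.read_eef_pos(),robot.read_eef_rot(),robot.read_gripper_width(),robot.read_contact_force(),robot.read_time())
for c in("scene","top","wrist"):
    im=robot.read_camera(c); cv2.imwrite(f"pics/{c}3.png",im[:,:,::-1])
    if c!="wrist":
        r=robot.cut_out("plate_mid",c)
        for a in r[:4]: print(c,a["confidence"],a["box"])
a=cv2.imread("pics/scene3.png")[80:240,260:460];b=cv2.imread("pics/top3.png")[120:280,170:370]
f=lambda i:cv2.resize(i,(700,560),interpolation=cv2.INTER_CUBIC)
cv2.imwrite("pics/a3.png",f(a));cv2.imwrite("pics/b3.png",f(b))
E
```

```text
edge in tool [-0.0045  0.0455 -0.0214]
edge in tool [-0.0045  0.0455  0.023 ]
(array([0.5279, 0.3686, 0.1031]), array([-0.2418,  0.6645, -0.1228,  0.6964])) [0.5279 0.3686 0.1031] [-0.2418  0.6644 -0.1228  0.6964] 0.04339229196149649 [ 0.1392 -0.1087 -0.9162] 11.6583
scene 0.75 [148.0, 213.9, 33.8, 20.7]
scene 0.7 [101.2, 239.8, 43.1, 23.6]
scene 0.5 [365.9, 155.2, 19.3, 3.8]
top 0.98 [409.4, 267.3, 31.7, 17.8]
top 0.92 [451.3, 258.7, 32.9, 14.9]
top 0.6 [226.2, 180.2, 21.4, 18.7]
```

View pics/a3.png

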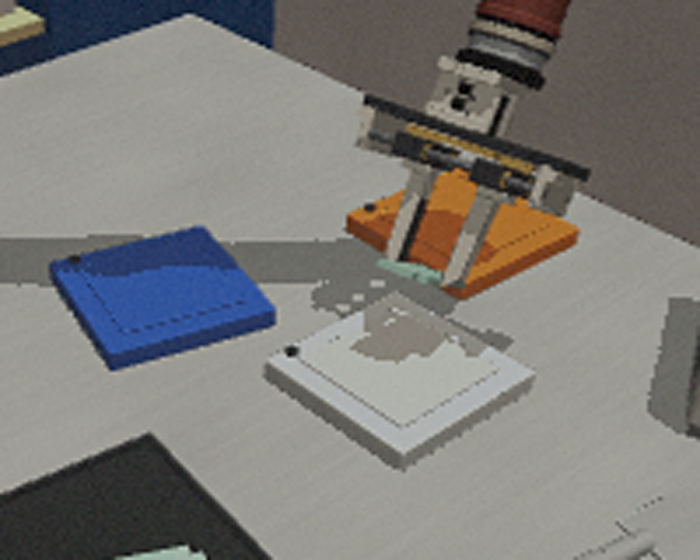

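View pics/wrist3.png

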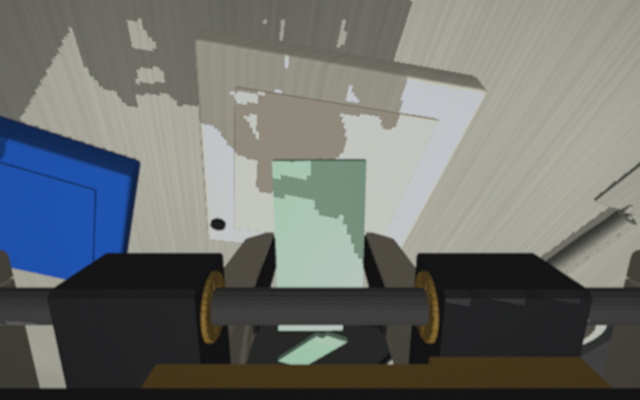

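The pad is visible and the plate sits unchanged in the grip (far edge at row 160, columns 272–367). I'll cross-check the diffuser centre from its two visible corners, (235,87) and (438,121).

Run:
```python
from h import *
K,T=T_cam("wrist")
p=to_plane([(235,87),(438,121),(196,40),(484,90)],.024,K,T)[:,:2]
for a,b,s in((p[0],p[1],.0625),(p[2],p[3],.085)):
    d=b-a; n=np.array([-d[1],d[0]])/np.linalg.norm(d)
    m=(a+b)/2; c=[m+n*s,m-n*s]; print(a,b,np.linalg.norm(d),c)
Tm=R.from_quat(robot.read_eef_rot()).as_matrix()
P=np.c_[-Tm[:,1],Tm[:,2],-Tm[:,0]]
print("label",robot.read_eef_pos()+P@[.034,.0008,.0045],"slope",np.degrees(np.arcsin(P[2,0])),"lean",np.degrees(np.arcsin(P[2,1])),robot.read_joint_vel().max())
```

```text
[0.4713 0.4067] [0.596  0.4058] 0.12471469265215593 [array([0.5341, 0.4688]), array([0.5332, 0.3438])]
[0.4509 0.4298] [0.6139 0.4299] 0.16300829332525962 [array([0.5324, 0.5148]), array([0.5325, 0.3448])]
label [0.5334 0.3419 0.124 ] slope 30.00036972053311 lean -0.0032020104226608633 0.0021360833551084812
```

View pics/b3.png

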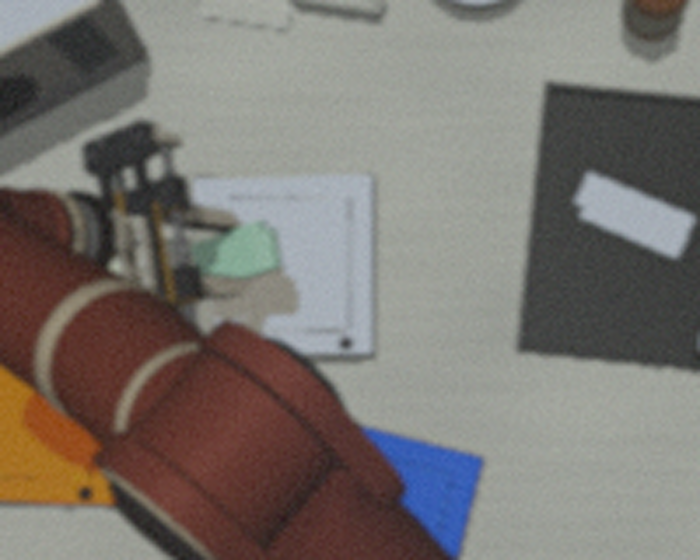

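Run:
```python
from cell import robot
print(robot.read_gripper_width(),robot.read_time()); robot.finish_job()
```

```text
0.04378552377559664 11.9083
the job is handed in; nothing more can be done
```

I picked up the middle plate and handed the job in at 11.9 s with the gripper still holding it over the white light pad. It measured 90.8 × 43.7 mm. It was gripped across its width at the centre with 20 N, label side up and notched end uppermost.

**Last checks**
- **Slope:** from the arm pose, the plate slopes 30.0° with 0.0° sideways lean.
- **Label position:** the label is at (0.533, 0.342, 0.124), which is 100 mm above the pad top. It is about 2 mm off the diffuser centre, which I measured again with the wrist camera at (0.533, 0.344).
- **Steadiness:** the grip held at 43.4–43.8 mm. In the wrist images, the plate sat in the same place in the gripper before and after the carry.

**Disagreements and doubts**
- The scene camera's pad outline put its centre about 1 cm off. I trusted the top and wrist cameras, because that outline includes the pad's sides.
- The last top picture was too coarse to show which corner the notch is on. I know the notched end is up from the wrist images, one taken before the grasp and two with the plate in the grip.
- I did not check the positions of the other objects again. The arm's force readings stayed below about 2 N.

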